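Release the disc sander's guard and hold it open

ROBOT

A 7-joint arm with a two-finger parallel gripper is mounted at the origin on a cart in front of the work surface, level with it; the furniture and walls round the work are solid. World frame = base frame: x ahead of the robot, y to its left, z up, the work surface at z = 0. Lengths are in m, angles in rad, forces in N, time in s.
With the tool pointing down it reaches from about 0.425 to 0.825 m from the base axis. Payload 3.6 kg.
Tool frame: the origin (TCP) lies between the finger pads; the fingertips stand 25 mm ahead of it and the grasp point (between the pads) lies 6 mm ahead of it; z points along the fingers, x is the direction in which the jaws open and shut, and the axes are right-handed (so a half turn about z gives the same grasp; the last joint's range is limited). The gripper opens to 85 mm and grips with 20 to 120 N. Pads are 22 mm wide; open, the fingers measure 114 mm over their backs; the gripper's body (76 mm by 85 mm) begins 54 mm behind the grasp point. The pads swing forward as they close: fully open they stand 13 mm farther back than shut.
Start: joints at [1.308, 0.615, -0.013, 1.423, 0.008, 1.103, -0.04], TCP at [0.152, -0.632, 0.219] pointing down, gripper open.
Joint ranges: [-3.12, 3.12], [-0.3, 2.06], [-1.34, 1.32], [0.26, 2.42], [-1.36, 4.5], [0.01, 1.98], [-2.84, 2.84]. Speed limits (rad/s): [2.79, 2.79, 3.14, 3.14, 3.14, 3.14, 3.14].

INTERFACE

Orientations are given as a rotation vector (axis times angle).
In Python, from cell import sensors, read_camera, get_calibration, order gives the robot as it stands.
- The arm moves only by the tool send_rows, never from a script. Its argument "commands" is text: rows parted by semicolons, each of 7 numbers parted by spaces: the turn, a rotation vector about the tool's x, y, z in degrees, then the shift along the tool's x, y, z in mm, then the opening, from -1 (shut) to 1 (fully open). In form: wx wy wz dx dy dz grip; .... A call has 1 to 20 rows; each row is the pose to reach, as a shift and turn from the pose commanded when the call began, along the tool's axes at that moment; what a row does not reach only later rows make up. A row lasts 1/10 s, in which the tool goes at most 50 mm and 8.59 degrees, less where a joint would pass 70% of its speed; a pose out of reach is approached as far as the arm can. A call with a gripper value outside its range is refused whole. The fingers move at their own pace and stop on an object; the grip force is fixed at half the most. Time passes only in rows, so rows that repeat a pose let the fingers close. It gives the time, the measured TCP pose, the force and the opening at its end, in the units of the state.
- sensors.get_obs(): the state, without advancing time (a new reading comes with each control period).
- read_camera(name): name is "scene" or "top" or "wrist"; returns the picture (480x640x3 uint8, red, green, blue); there is no depth.
- get_calibration(name): a dict with "K" (3x3 intrinsics, pixels), "view" (4x4, takes a point from world to camera coordinates). Camera axes: x right, y down, z forward; pixel columns grow to the right and rows downward; lengths in m; the calibration is good to about 2 mm. A picture is of the moment at which its call begins: read the wrist's pose just before it. get_calibration takes no time and is no camera call; for the wrist camera it gives the pose at the moment of the call.
- order.close_job(): hands the job in, once; it reports no verdict.
The state is a dict: "t": time; "q": joint angles; "joint_velocities": joint speeds; "joint_torque": joint torques, N m; "position": TCP position; "tool_rot": TCP orientation; "force": force on the tool from outside, world axes, zero at the start; "wrist_torque": the same for the moment, N m; "gripper_width": opening from 0.0 (shut) to 1.0 (fully open).
Only numpy, scipy, OpenCV 4.12 (cv2) and the standard library are available. Lean on these libraries where they do the work, as an engineer would, in place of code of your own. Each camera call takes 0.05 s, during which the arm holds its last target.

TASK

Free the disc sander's guard for a disc change: with the guard still shut, press the wide mushroom key on the control box, then the square key, then the small round key, each fully home and back up again before the next. Then lift the guard by its bar handle to 45 degrees open and keep holding it there with the gripper fingers on the bar: it falls shut if let go, so the program finishes while holding it. Leave the other things on the bench where they are.

Things in the scene. Friction and masses are not known exactly. Their poses are not given: they have to be found in the camera images.
- sander: flat-bed disc sander, a grey housing 180 mm deep (its x), 210 mm wide (y), 85 mm high, fixed to the bench. Origin on the bench under the middle of its front face (the face toward the robot); x points from the front face to the rear, where the guard is hinged, z up. A sheet guard lies shut on its top at about 88 to 93 mm height (ribs to 96 mm).
- guard_hinge (a point): middle of the guard's hinge line, 177 mm behind the sander's origin and 88 mm above the bench; the hinge line runs along the sander's y. Axes as the sander's.
- guard_angle (a joint): opening angle of the guard in rad: 0 lies shut and level, 0.785 is 45 degrees open (front edge up), stop at 1.75. Weight (about 0.5 kg) and a spring always shut it when let go; lifting at the bar takes about 3 to 5 N throughout.
- guard: the hinged sheet guard with its bar handle, 216 mm wide, 5 mm thick, ribs on top; origin on the hinge line (as point guard_hinge), x to the rear when shut, turning with the guard.
- guard_bar (a point): the guard's grip: middle of the steel bar handle, a round bar 12 mm thick, 140 mm long, parallel to the hinge line, 50 mm in front of the housing and 22 mm above the guard's sheet, carried by an arm (10 mm rod) at each end; free all round between the arms. 115 mm above the bench when shut, 229 mm from the hinge line; it turns with the guard; y runs along the bar.
- control_box: grey control box, 100 mm deep (x), 250 mm wide (y), top 45 mm above the bench, fixed to the bench beside the sander (either side). Origin under its middle. Three grey keys stand in a row along its y, 75 mm apart, in any order; all their tops are 63 mm above the bench when up.
- key_wide_top (a point): middle of the top face of the wide mushroom key: round cap 40 mm across; 63 mm above the bench when up; moves down with the key.
- key_wide (a joint): how far the wide mushroom key is pressed down, in m: 0 up, 0.006 fully home; sprung back up. It takes 1.5 N to start it and 4.5 N to press it home.
- key_square_top (a point): middle of the top face of the square key: cap 26x26 mm; 63 mm above the bench when up; moves down with the key.
- key_square (a joint): how far the square key is pressed down, in m: 0 up, 0.006 fully home; sprung back up. It takes 1.5 N to start it and 4.5 N to press it home.
- key_small_top (a point): middle of the top face of the small round key: cap 16 mm across; 63 mm above the bench when up; moves down with the key.
- key_small (a joint): how far the small round key is pressed down, in m: 0 up, 0.006 fully home; sprung back up. It takes 1.5 N to start it and 4.5 N to press it home.
- cork_block: cork block, 58x100x34 mm, a loose bystander on the bench, to be left alone; origin under its middle.
- sanding_block: black sanding block, 64x115x43 mm, a loose bystander on the bench, to be left alone; origin under its middle.
- carpenter_pencil: flat carpenter pencil, 15x130x7 mm, a loose bystander on the bench, to be left alone; origin under its middle.
- masking_tape: roll of masking tape, 105x105x24 mm, a loose bystander on the bench, to be left alone; origin under its middle.
- wood_wax_tin: round tin, 70x70x38 mm, a loose bystander on the bench, to be left alone; origin under its middle.
- offcut_2: small wood offcut, 39x110x19 mm, a loose bystander on the bench, to be left alone; origin under its middle.
- spray_can: spray can, 66x66x200 mm, a loose bystander on the bench, to be left alone; origin under its middle.

How it is judged:
By the outcome, as a careful person would: the job done as asked, in the order asked, and still so for the second after the job is handed in, while the arm keeps its last pose, push and grip.
It also fails if it takes over 67 s, if anything falls off the work surface, if the arm or the gripper's body presses on something with over 40 N, if the wrist force passes 120 N, or if a joint passes its speed limit or range.

## Working session

There is one attempt and no reset: what is moved stays moved. The work goes in short steps, Python scripts to look and compute and a tool call to move; the robot and the scene stay as the last step left them, time stands still between calls to the robot, and variables do not carry over. Pictures are saved under pics/ and viewed, and the job is handed in when it is done.

Besides the shell and the picture viewer there is one more tool, called after "Request:" as a command line: name --argument value ..., lists and objects as JSON in quotes. send_rows: Moves the arm, as the interface text tells. Its arguments: {"type":"object","properties":{"commands":{"type":"string"}},"required":["commands"]}

```bash
mkdir -p pics; ls; python3 - <<'E'
from cell import sensors, read_camera, get_calibration
import cv2
o=sensors.get_obs();print(o)
for n in("scene","top"):
    cv2.imwrite(f"pics/{n}0.png",read_camera(n)[:,:,::-1]);c=get_calibration(n);print(n,c)
E
```

```text
pics
{'t': 0.0, 'q': array([ 1.30848889,  0.61595769, -0.01260595,  1.4248978 ,  0.00810764,
        1.1033551 , -0.04039856]), 'joint_velocities': array([-0.00143157, -0.00032283,  0.00135173, -0.00033734, -0.00142474,
        0.00024427,  0.00048685]), 'joint_torque': array([ 3.71647639e-04, -4.69216239e+01,  2.58890809e-01, -1.71034455e+01,
        9.91331530e-03,  9.47592227e-03,  3.92863853e-06]), 'position': array([ 0.15167677, -0.6312505 ,  0.21771357]), 'tool_rot': array([-2.466171  ,  1.94367087,  0.00321342]), 'force': array([ 0.07366755, -0.23855083, -0.14044245]), 'wrist_torque': array([ 0.00832713, -0.00454018,  0.00302728]), 'gripper_width': 0.9979940420032998}
scene {'K': array([[574.96038667,   0.        , 314.44970909],
       [  0.        , 574.96038667, 227.86158752],
       [  0.        ,   0.        ,   1.        ]]), 'view': array([[ 0.66144084, -0.7498442 ,  0.01515536, -0.34858547],
       [-0.38020684, -0.35266336, -0.85502709,  0.31537226],
       [ 0.64648184,  0.55978767, -0.51836184,  1.15073328],
       [ 0.        ,  0.        ,  0.        ,  1.        ]])}
top {'K': array([[543.42522472,   0.        , 316.01494768],
       [  0.        , 543.42522472, 235.20900152],
       [  0.        ,   0.        ,   1.        ]]), 'view': array([[ 0.00510319, -0.99987319, -0.0150852 ,  0.01102223],
       [-0.9973576 , -0.00399595, -0.07253861,  0.5489429 ],
       [ 0.07246913,  0.01541551, -0.99725152,  1.39563891],
       [ 0.        ,  0.        ,  0.        ,  1.        ]])}
```

View pics/top0.png

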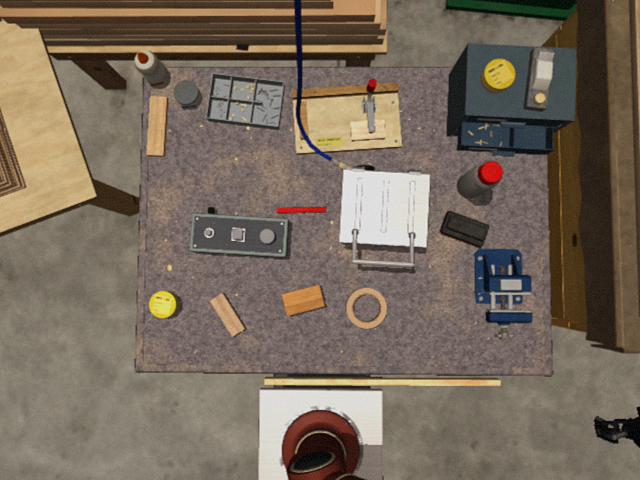

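View pics/scene0.png

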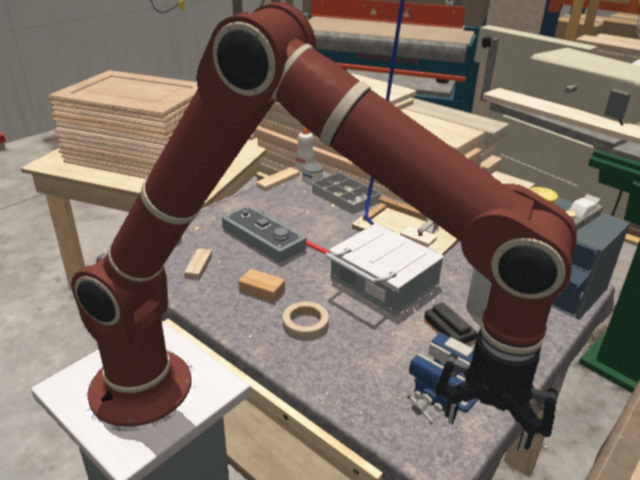

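```bash
python3 - <<'E'
import cv2
a=cv2.imread("pics/top0.png")
cv2.imwrite("pics/cropA.png",cv2.resize(a[200:270,180:300],None,fx=6,fy=6,interpolation=cv2.INTER_CUBIC))
cv2.imwrite("pics/cropB.png",cv2.resize(a[160:280,330:440],None,fx=5,fy=5,interpolation=cv2.INTER_CUBIC))
E
```

```text
(no output)
```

View pics/cropA.png

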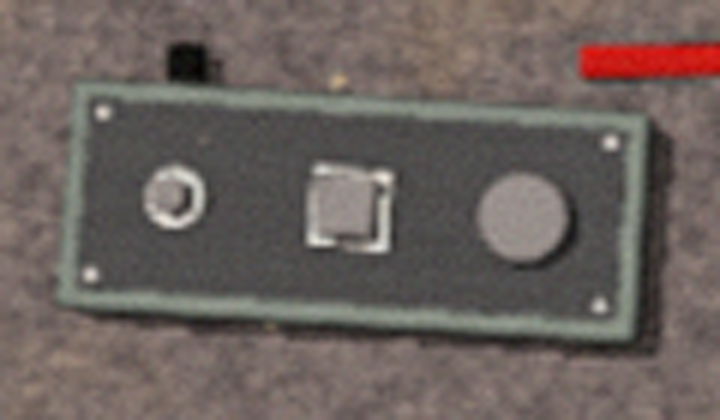

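View pics/cropB.png

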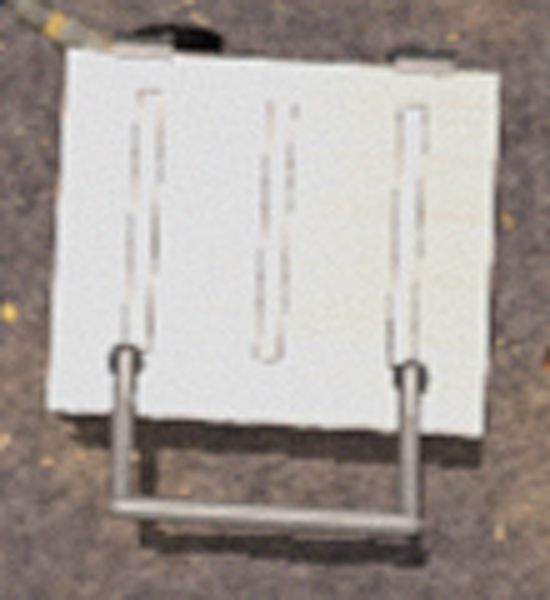

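```bash
cat > h.py <<'E'
import numpy as np
from cell import get_calibration
def ray(n,u,v,z,c=None):
    c=c or get_calibration(n);R=c["view"][:3,:3];t=c["view"][:3,3]
    o=-R.T@t;d=R.T@np.linalg.solve(c["K"],[u,v,1]);return o+d*(z-o[2])/d[2]
E
python3 - <<'E'
from h import *
cr=lambda c,x0,y0,f:(x0+(c[0]+.5)/f-.5,y0+(c[1]+.5)/f-.5)
P={}
for n,c in dict(small=(170,195),square=(344,206),wide=(524,217)).items():
    P[n]=ray("top",*cr(c,180,200,6),.063);print(n,P[n])
print([np.linalg.norm(P[a]-P[b]) for a,b in(("small","square"),("square","wide"))])
for n,c,z in(("bl",(118,506),.115),("br",(415,524),.115),("rl",(67,50),.093),("rr",(498,73),.093),("fl",(50,410),.093),("fr",(484,436),.093)):
    P[n]=ray("top",*cr(c,330,160,5),z);print(n,P[n])
m=(P["bl"]+P["br"])/2;d=P["bl"]-P["br"];print("bar",m,np.linalg.norm(d),np.degrees(np.arctan2(-d[0],d[1])))
h=(P["rl"]+P["rr"])/2;print(h,h-m)
c=[ray("top",*cr(q,180,200,6),.045) for q in((75,85),(648,118),(635,340),(58,305))]
print(sum(c)/4,c)
E
```

```text
small [0.55260859 0.28689755 0.063     ]
square [0.54824178 0.21315546 0.063     ]
wide [0.54389436 0.13703599 0.063     ]
[np.float64(0.073871272647591), np.float64(0.0762435167695487)]
bl [ 0.48027758 -0.07822278  0.115     ]
br [ 0.47227018 -0.22147575  0.115     ]
rl [ 0.70767522 -0.05397975  0.093     ]
rr [ 0.69658439 -0.2678819   0.093     ]
fl [ 0.52801081 -0.04586856  0.093     ]
fr [ 0.51609374 -0.25922009  0.093     ]
bar [ 0.47627388 -0.14984927  0.115     ] 0.1434765831194621 -3.19932497200841
[ 0.7021298  -0.16093082  0.093     ] [ 0.22585592 -0.01108156 -0.022     ]
[0.54715477 0.2119487  0.045     ] [array([0.60120058, 0.3326091 , 0.045     ]), array([0.58784561, 0.08632361, 0.045     ]), array([0.49287956, 0.09101687, 0.045     ]), array([0.50669333, 0.33784522, 0.045     ])]
```

```bash
cat >> h.py <<'E'
from scipy.spatial.transform import Rotation as Rn
from cell import sensors
def now():
    o=sensors.get_obs();return np.array(o["position"]),Rn.from_rotvec(o["tool_rot"]),o
def tgt(yaw,th,flip=1):
    # tool down, x axis along flip*forward(yaw deg); th deg tilt forward (tool z leans to +forward)
    y=np.radians(yaw);f=np.array([np.cos(y),np.sin(y),0]);t=np.radians(th)
    z=np.cos(t)*np.array([0,0,-1])+np.sin(t)*f
    l=np.cross([0,0,1],f);  # left
    yy=-flip*l; x=np.cross(yy,z);return Rn.from_matrix(np.c_[x,yy,z])
def rel(p,R,p0=None,R0=None):
    a,b,_=now();p0=a if p0 is None else p0;R0=b if R0 is None else R0
    w=(R0.inv()*R).as_rotvec(degrees=True);d=R0.inv().apply(np.array(p)-p0)*1000
    return np.round(w,2),np.round(d,1)
E
python3 - <<'E'
from h import *
p,R,o=now();print(R.as_matrix().round(3))
for f in(1,-1):
    T=tgt(-3.2,0,f);print(f,T.as_matrix().round(2))
    for q in((.48,-.25,.3),(.544,.137,.15),(.544,.137,.10)):print(rel(q,T))
E
```

```text
[[ 0.234 -0.972 -0.001]
 [-0.972 -0.234  0.002]
 [-0.002 -0.    -1.   ]]
1 [[ 1.   -0.06  0.  ]
 [-0.06 -1.   -0.  ]
 [ 0.    0.   -1.  ]]
(array([ -0.09,   0.11, -73.29]), array([-294.2, -408.3,  -81.5]))
(array([ -0.09,   0.11, -73.29]), array([-655.2, -561. ,   69.4]))
(array([ -0.09,   0.11, -73.29]), array([-655.1, -561. ,  119.4]))
-1 [[-1.    0.06  0.  ]
 [ 0.06  1.    0.  ]
 [ 0.    0.   -1.  ]]
(array([1.2000e-01, 9.0000e-02, 1.0671e+02]), array([-294.2, -408.3,  -81.5]))
(array([1.2000e-01, 9.0000e-02, 1.0671e+02]), array([-655.2, -561. ,   69.4]))
(array([1.2000e-01, 9.0000e-02, 1.0671e+02]), array([-655.1, -561. ,  119.4]))
```

Request:
send_rows --commands "0 0 0 0 0 -45 -1; 0 0 0 0 0 -80 -1; 0 0 -73.3 -294 -408 -80 -1; 0 0 -73.3 -294 -408 -80 -1; 0 0 -73.3 -294 -408 -80 -1; 0 0 -73.3 -294 -408 -80 -1; 0 0 -73.3 -294 -408 -80 -1; 0 0 -73.3 -294 -408 -80 -1; 0 0 -73.3 -294 -408 -80 -1; 0 0 -73.3 -294 -408 -80 -1; 0 0 -73.3 -294 -408 -80 -1; 0 0 -73.3 -294 -408 -80 -1; 0 0 -73.3 -294 -408 -80 -1; 0 0 -73.3 -294 -408 -80 -1; 0 0 -73.3 -294 -408 -80 -1"

```text
t: 1.6
position: [0.4787, -0.2524, 0.2984]
tool_rot: [3.139, -0.091, -0.003]
force: [0.3, 0.5, -0.2]
gripper_width: 0.002
```

```bash
python3 - <<'E'
from h import *
p,R,o=now();print(p,o["q"],R.as_matrix().round(3))
T=tgt(-3.2,0)
for q in((.5,.0,.25),(.544,.137,.16),(.544,.137,.11)):print(rel(q,T))
E
```

```text
[ 0.47867085 -0.25238704  0.29841442] [ 0.7312808   0.40023052 -0.42500606  1.60591644  0.17654961  1.17490069
  0.20935757] [[ 0.998 -0.058 -0.002]
 [-0.058 -0.998 -0.001]
 [-0.002  0.001 -1.   ]]
(array([ 0.05,  0.1 , -0.13]), array([   6.7, -253.2,   48.2]))
(array([ 0.05,  0.1 , -0.13]), array([  42.9, -392.7,  138. ]))
(array([ 0.05,  0.1 , -0.13]), array([  43. , -392.7,  188. ]))
```

Request:
send_rows --commands "0 0 0 7 -50 0 -1; 0 0 0 7 -100 0 -1; 0 0 0 7 -150 0 -1; 0 0 0 7 -200 5 -1; 0 0 0 7 -250 20 -1; 0 0 0 25 -295 35 -1; 0 0 0 35 -330 60 -1; 0 0 0 40 -365 90 -1; 0 0 0 43 -393 125 -1; 0 0 0 43 -393 165 -1; 0 0 0 43 -393 185 -1; 0 0 0 43 -393 188 -1; 0 0 0 43 -393 188 -1; 0 0 0 43 -393 188 -1"

```text
t: 3.0
position: [0.5461, 0.1384, 0.1124]
tool_rot: [-3.14, 0.091, -0.005]
force: [-0.6, 0.4, -0.2]
gripper_width: -0.002
```

```bash
python3 - <<'E'
from h import *
from cell import read_camera
import cv2
p,R,o=now();print(p,o["q"],R.as_matrix().round(3))
im=read_camera("scene")[:,:,::-1];cv2.imwrite("pics/s1.png",cv2.resize(im[150:330,180:420],None,fx=3,fy=3))
im=read_camera("wrist")[:,:,::-1];cv2.imwrite("pics/w1.png",im)
E
```

```text
[0.54607212 0.1384197  0.11243668] [-0.01501274  0.64051679 -0.42914587  1.79540457  0.36192869  0.78089881
 -0.68643477] [[ 0.998 -0.058  0.003]
 [-0.058 -0.998  0.001]
 [ 0.003 -0.001 -1.   ]]
```

View pics/s1.png

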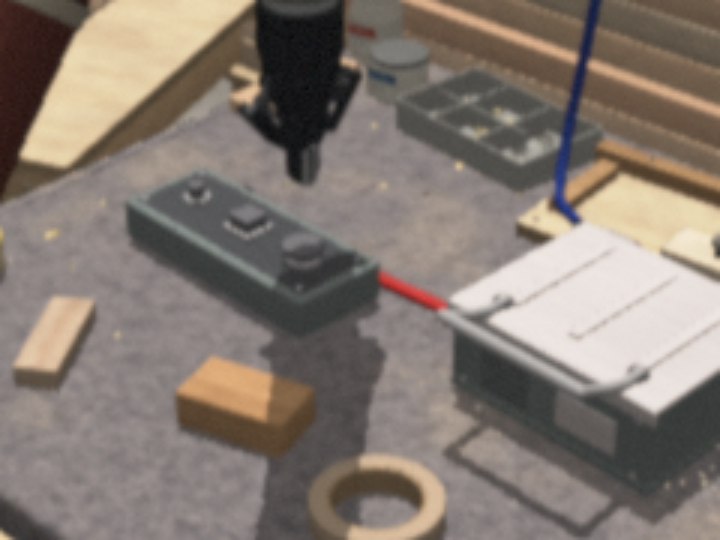

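View pics/w1.png

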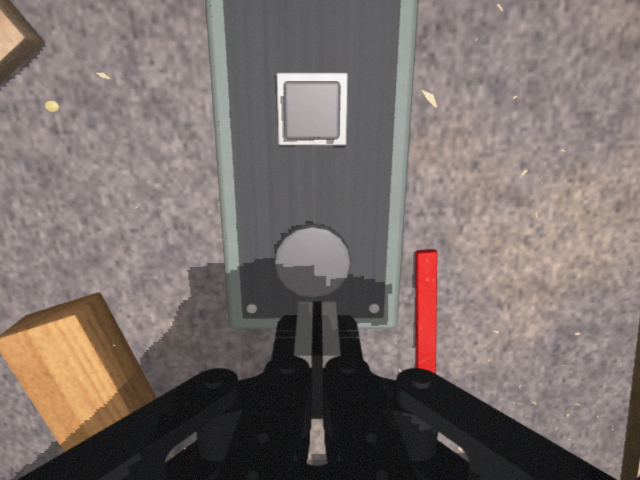

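```bash
python3 - <<'E'
from h import *
p,R,o=now();print(p)
print(ray("wrist",313,261,.063),ray("wrist",312,110,.063))
c=get_calibration("scene");v=c["view"]@np.r_[p+[0,0,-.025],1];q=c["K"]@v[:3];q/=q[2];print((q[:2]-[180,150])*3)
print(rel((.544,.137,.086),tgt(-3.2,0)))
E
```

```text
[0.54592883 0.1389314  0.11264594]
[0.54340245 0.14083183 0.063     ] [0.54739293 0.21428006 0.063     ]
[301.90670139 215.47213792]
(array([-0.05, -0.19, -0.06]), array([-1.9,  2.1, 26.6]))
```

```bash
python3 - <<'E'
from h import *
from cell import read_camera
import cv2
p,R,o=now();print(p)
im=read_camera("scene")[:,:,::-1];cv2.imwrite("pics/s2.png",cv2.resize(im[150:250,230:330],None,fx=6,fy=6,interpolation=cv2.INTER_CUBIC))
c=get_calibration("scene");cw=get_calibration("wrist")
for dz in(0,.006,.025):
  P=np.r_[p+R.apply([0,0,dz]),1]
  for k in(c,cw):
    q=k["K"]@(k["view"]@P)[:3];print(dz,q[:2]/q[2],((q[:2]/q[2])-[230,150])*6)
E
```

```text
[0.54592883 0.1389314  0.11264594]
0 [280.49088627 213.70321468] [302.94531764 382.2192881 ]
0 [319.35941664 310.98599718] [536.15649986 965.91598309]
0.006 [280.5299632  215.66137976] [303.17977922 393.96827854]
0.006 [319.30364332 304.04782234] [535.82185991 924.28693401]
0.025 [280.65265758 221.80965811] [303.91594549 430.85794863]
0.025 [319.14842568 284.73882302] [534.8905541 808.4329381]
```

View pics/s2.png

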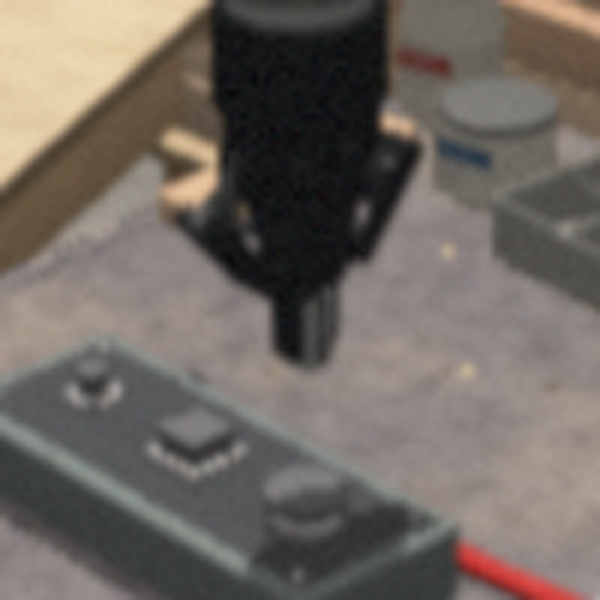

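```bash
python3 - <<'E'
from h import *
c=get_calibration("scene")
for P in((.544,.138,.063),(.548,.2135,.063),(.5526,.287,.063)):
  q=c["K"]@(c["view"]@np.r_[P,1])[:3];print(((q[:2]/q[2])-[230,150])*6)
E
```

```text
[303.13645554 480.56146536]
[191.91758184 419.18635503]
[ 90.60546414 362.13375977]
```

Request:
send_rows --commands "0 0 0 -2 1 5 -1; 0 0 0 -2 1 10 -1; 0 0 0 -2 1 15 -1; 0 0 0 -2 1 18 -1; 0 0 0 -2 1 21 -1; 0 0 0 -2 1 21 -1; 0 0 0 -2 1 21 -1"

```text
t: 3.85
position: [0.5427, 0.1384, 0.0899]
tool_rot: [-3.14, 0.087, 0.0]
force: [-0.4, -1.1, -0.1]
gripper_width: -0.002
```

Request:
send_rows --commands "0 0 0 0 0 2 -1; 0 0 0 0 0 4 -1; 0 0 0 0 0 5 -1; 0 0 0 0 0 5 -1; 0 0 0 0 0 5 -1"

```text
t: 4.35
position: [0.5426, 0.1383, 0.0849]
tool_rot: [-3.14, 0.087, 0.0]
force: [-0.8, 1.0, 0.2]
gripper_width: 0.002
```

```bash
python3 - <<'E'
from h import *
from cell import read_camera
import cv2
p,R,o=now();print(p,o["force"])
im=read_camera("scene")[:,:,::-1];cv2.imwrite("pics/s3.png",cv2.resize(im[150:250,230:330],None,fx=6,fy=6,interpolation=cv2.INTER_CUBIC))
E
```

```text
[0.54262515 0.13833302 0.08493295] [-0.78385188  0.97598727  0.19944122]
```

View pics/s3.png

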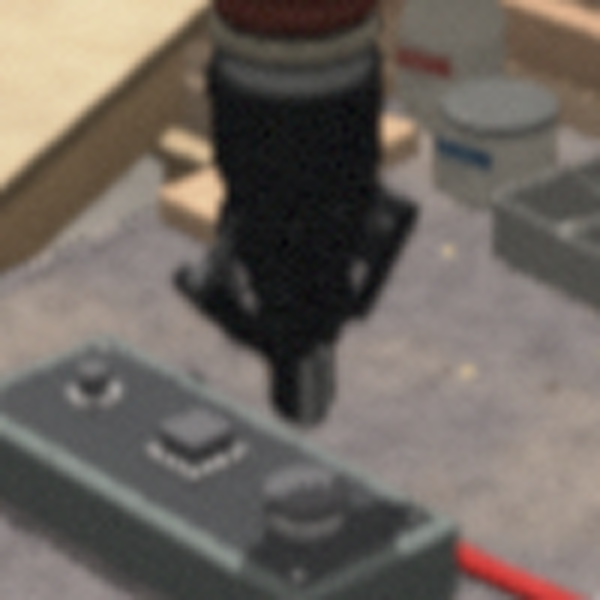

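Request:
send_rows --commands "0 0 0 0 0 3 -1; 0 0 0 0 0 6 -1; 0 0 0 0 0 9 -1; 0 0 0 0 0 9 -1; 0 0 0 0 0 9 -1"

```text
t: 4.9
position: [0.5425, 0.1384, 0.0758]
tool_rot: [-3.14, 0.087, 0.0]
force: [0.0, -0.6, -0.0]
gripper_width: 0.001
```

Request:
send_rows --commands "0 0 0 0 0 2 -1; 0 0 0 0 0 4 -1; 0 0 0 0 0 5 -1; 0 0 0 0 0 5 -1; 0 0 0 0 0 5 -1"

```text
t: 5.4
position: [0.5426, 0.1384, 0.0709]
tool_rot: [-3.14, 0.087, -0.0]
force: [-0.5, 0.3, 0.3]
gripper_width: -0.0
```

Request:
send_rows --commands "0 0 0 0 0 2 -1; 0 0 0 0 0 4 -1; 0 0 0 0 0 5 -1; 0 0 0 0 0 5 -1; 0 0 0 0 0 5 -1"

```text
t: 5.9
position: [0.5426, 0.1383, 0.0659]
tool_rot: [-3.14, 0.087, 0.0]
force: [0.7, 0.3, 1.0]
gripper_width: -0.001
```

```bash
python3 - <<'E'
from h import *
from cell import read_camera
import cv2
p,R,o=now();print(p,o["force"])
im=read_camera("scene")[:,:,::-1];cv2.imwrite("pics/s4.png",cv2.resize(im[150:250,230:330],None,fx=6,fy=6,interpolation=cv2.INTER_CUBIC))
im=read_camera("wrist")[:,:,::-1];cv2.imwrite("pics/w4.png",im)
E
```

```text
[0.54259482 0.13834904 0.06591663] [0.72801232 0.32201244 0.96370221]
```

View pics/s4.png

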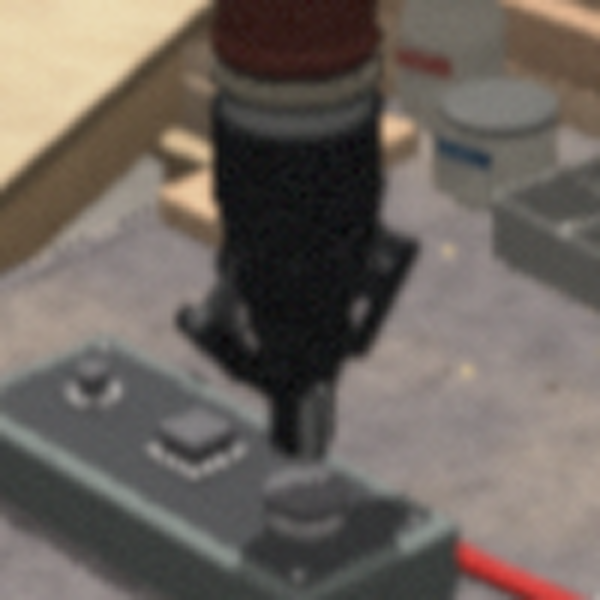

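View pics/w4.png

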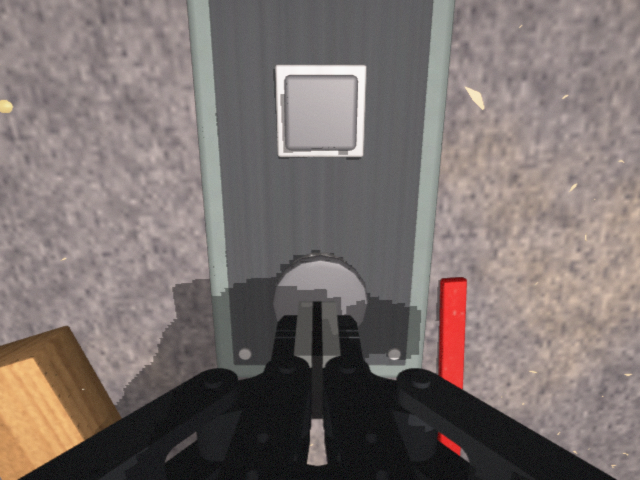

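Request:
send_rows --commands "0 0 0 0 0 1 -1; 0 0 0 0 0 2 -1; 0 0 0 0 0 3 -1; 0 0 0 0 0 3 -1; 0 0 0 0 0 3 -1"

```text
t: 6.5
position: [0.5426, 0.1383, 0.0629]
tool_rot: [-3.14, 0.087, 0.0]
force: [0.2, 0.9, -0.9]
gripper_width: 0.002
```

Request:
send_rows --commands "0 0 0 0 0 1 -1; 0 0 0 0 0 2 -1; 0 0 0 0 0 3 -1; 0 0 0 0 0 3 -1; 0 0 0 0 0 3 -1"

```text
t: 7.0
position: [0.5426, 0.1383, 0.0599]
tool_rot: [-3.14, 0.087, 0.0]
force: [-0.1, -0.3, 0.7]
gripper_width: -0.002
```

Request:
send_rows --commands "0 0 0 0 0 1 -1; 0 0 0 0 0 2 -1; 0 0 0 0 0 3 -1; 0 0 0 0 0 3 -1; 0 0 0 0 0 3 -1"

```text
t: 7.5
position: [0.5426, 0.1383, 0.0569]
tool_rot: [-3.14, 0.087, 0.0]
force: [-0.4, -0.4, -0.5]
gripper_width: -0.002
```

```bash
python3 - <<'E'
from h import *
from cell import read_camera
import cv2
p,R,o=now();print(p,o["force"])
im=read_camera("scene")[:,:,::-1];cv2.imwrite("pics/s5.png",cv2.resize(im[150:250,230:330],None,fx=6,fy=6,interpolation=cv2.INTER_CUBIC))
im=read_camera("top")[:,:,::-1];cv2.imwrite("pics/t5.png",cv2.resize(im[190:290,180:300],None,fx=6,fy=6,interpolation=cv2.INTER_CUBIC))
E
```

```text
[0.54261054 0.13833666 0.05691468] [-0.36251903 -0.43571152 -0.47874693]
```

View pics/s5.png

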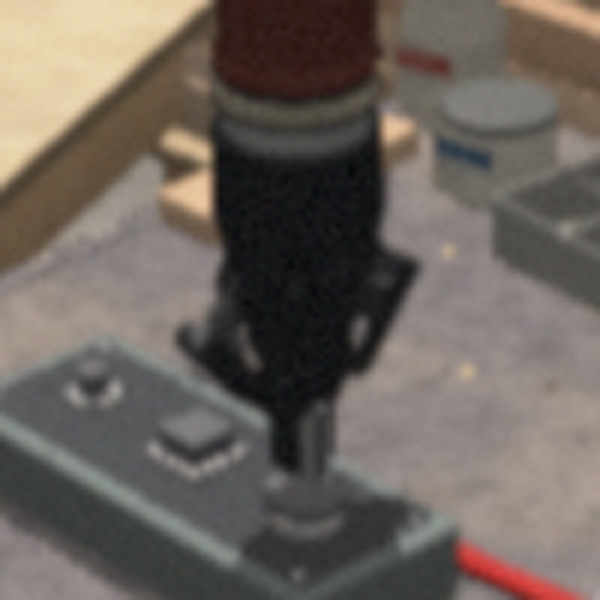

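View pics/t5.png

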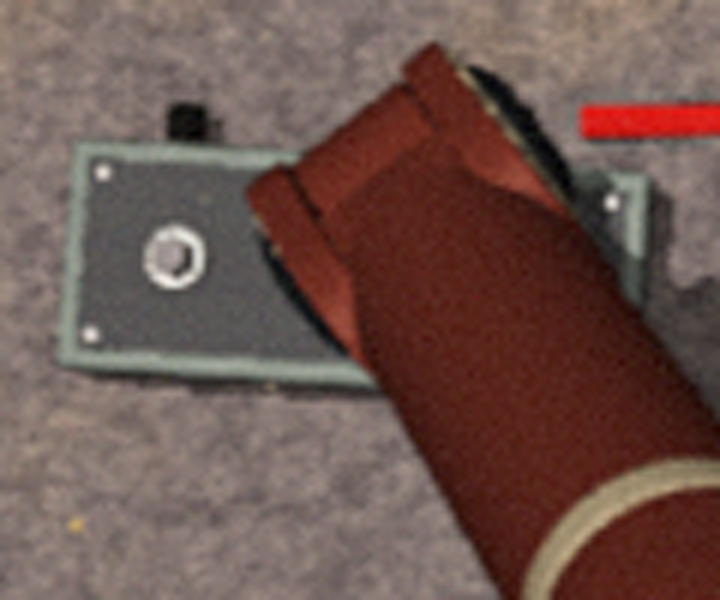

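Request:
send_rows --commands "0 0 0 0 0 1 -1; 0 0 0 0 0 2 -1; 0 0 0 0 0 3 -1; 0 0 0 0 0 3 -1; 0 0 0 0 0 3 -1"

```text
t: 8.1
position: [0.5426, 0.1383, 0.0539]
tool_rot: [-3.14, 0.087, 0.0]
force: [0.3, 0.0, 0.5]
gripper_width: -0.002
```

Request:
send_rows --commands "0 0 0 0 0 1 -1; 0 0 0 0 0 2 -1; 0 0 0 0 0 2 -1; 0 0 0 0 0 2 -1"

```text
t: 8.5
position: [0.5426, 0.1383, 0.0519]
tool_rot: [-3.14, 0.087, 0.0]
force: [0.2, 0.5, 0.3]
gripper_width: -0.0
```

Request:
send_rows --commands "0 0 0 0 0 1 -1; 0 0 0 0 0 2 -1; 0 0 0 0 0 2 -1; 0 0 0 0 0 2 -1"

```text
t: 8.9
position: [0.5427, 0.1384, 0.0501]
tool_rot: [-3.14, 0.087, -0.0]
force: [0.6, -0.6, 1.0]
gripper_width: -0.001
```

Request:
send_rows --commands "0 0 0 0 0 1 -1; 0 0 0 0 0 2 -1; 0 0 0 0 0 2 -1; 0 0 0 0 0 2 -1"

```text
t: 9.3
position: [0.5427, 0.1384, 0.0481]
tool_rot: [-3.14, 0.087, -0.0]
force: [0.4, -0.1, 2.8]
gripper_width: 0.001
```

Request:
send_rows --commands "0 0 0 0 0 1 -1; 0 0 0 0 0 2 -1; 0 0 0 0 0 2 -1; 0 0 0 0 0 2 -1"

```text
t: 9.7
position: [0.5427, 0.1384, 0.0461]
tool_rot: [-3.14, 0.087, -0.0]
force: [-0.6, -1.1, 2.7]
gripper_width: 0.002
```

Request:
send_rows --commands "0 0 0 0 0 1 -1; 0 0 0 0 0 2 -1; 0 0 0 0 0 2 -1; 0 0 0 0 0 2 -1"

```text
t: 10.1
position: [0.5427, 0.1384, 0.0447]
tool_rot: [3.14, -0.087, 0.001]
force: [-1.3, -0.4, 9.7]
gripper_width: 0.002
```

Request:
send_rows --commands "0 0 0 0 0 -4 -1; 0 0 0 0 0 -10 -1; 0 0 0 0 0 -25 -1; 0 0 0 0 0 -25 -1; 0 0 0 1 -25 -25 -1; 0 0 0 1 -50 -25 -1; 0 0 0 1 -75 -25 -1; 0 0 0 1 -75 -25 -1; 0 0 0 1 -75 -25 -1; 0 0 0 1 -75 -25 -1"

```text
t: 11.1
position: [0.5475, 0.2113, 0.0682]
tool_rot: [3.138, -0.09, -0.002]
force: [-0.1, 0.2, -0.7]
gripper_width: 0.001
```

```bash
python3 - <<'E'
from h import *
from cell import read_camera
import cv2
p,R,o=now();print(p,o["force"])
im=read_camera("scene")[:,:,::-1];cv2.imwrite("pics/s6.png",cv2.resize(im[150:250,230:330],None,fx=6,fy=6,interpolation=cv2.INTER_CUBIC))
E
```

```text
[0.54754953 0.21126141 0.06820415] [-0.09609912  0.18184154 -0.71075539]
```

View pics/s6.png

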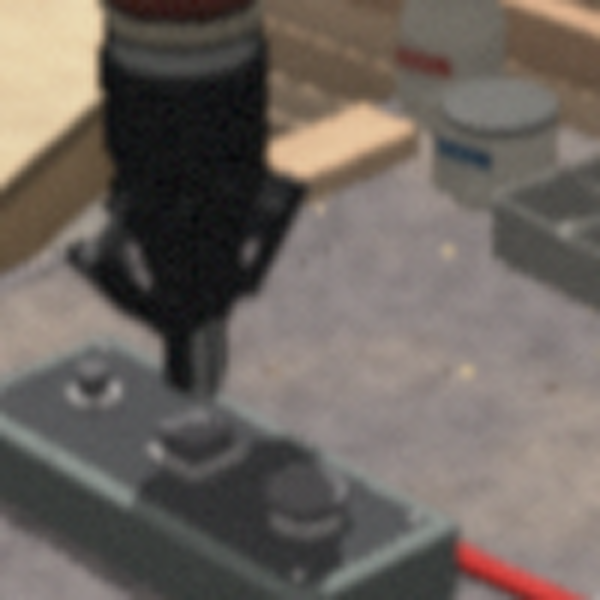

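Request:
send_rows --commands "0 0 0 0 -2 5 -1; 0 0 0 0 -2 10 -1; 0 0 0 0 -2 15 -1; 0 0 0 0 -2 18 -1; 0 0 0 0 -2 21 -1; 0 0 0 0 -2 23 -1; 0 0 0 0 -2 23 -1; 0 0 0 0 -2 23 -1"

```text
t: 11.95
position: [0.5476, 0.2147, 0.0461]
tool_rot: [3.139, -0.088, -0.001]
force: [-2.0, -1.1, 3.9]
gripper_width: 0.006
```

Request:
send_rows --commands "0 0 0 0 0 1 -1; 0 0 0 0 0 2 -1; 0 0 0 0 0 2 -1; 0 0 0 0 0 2 -1"

```text
t: 12.35
position: [0.5476, 0.2147, 0.0447]
tool_rot: [3.139, -0.088, -0.001]
force: [-3.3, -3.2, 8.1]
gripper_width: -0.005
```

Request:
send_rows --commands "0 0 0 0 0 1 -1; 0 0 0 0 0 1 -1; 0 0 0 0 0 1 -1; 0 0 0 0 0 -4 -1; 0 0 0 0 0 -10 -1; 0 0 0 0 0 -26 -1; 0 0 0 0 0 -26 -1; 0 0 0 1 -25 -26 -1; 0 0 0 1 -50 -26 -1; 0 0 0 1 -74 -26 -1; 0 0 0 1 -74 -26 -1; 0 0 0 1 -74 -26 -1; 0 0 0 1 -74 -26 -1"

```text
t: 13.65
position: [0.5533, 0.2872, 0.0693]
tool_rot: [3.139, -0.09, -0.001]
force: [-0.2, 0.1, 0.1]
gripper_width: 0.002
```

```bash
python3 - <<'E'
from h import *
from cell import read_camera
import cv2
p,R,o=now();print(p,o["force"])
im=read_camera("scene")[:,:,::-1];cv2.imwrite("pics/s7.png",cv2.resize(im[150:250,210:310],None,fx=6,fy=6,interpolation=cv2.INTER_CUBIC))
im=read_camera("wrist")[:,:,::-1];cv2.imwrite("pics/w7.png",im)
E
```

```text
[0.55326405 0.28721841 0.06926009] [-0.20563365  0.0541839   0.06842334]
```

View pics/s7.png

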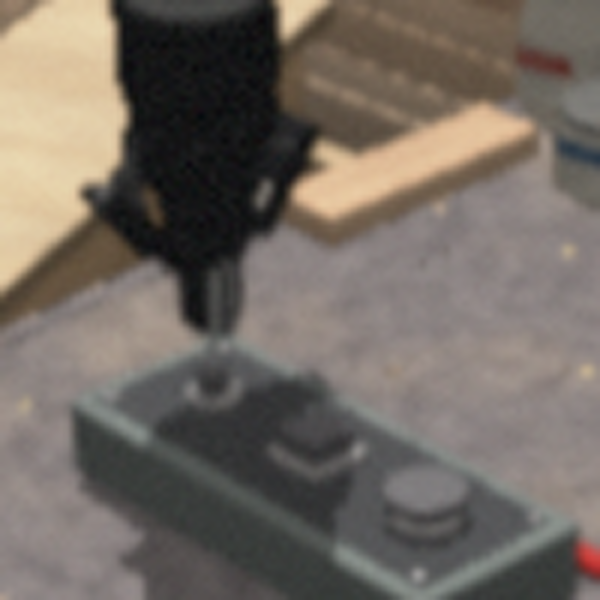

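View pics/w7.png

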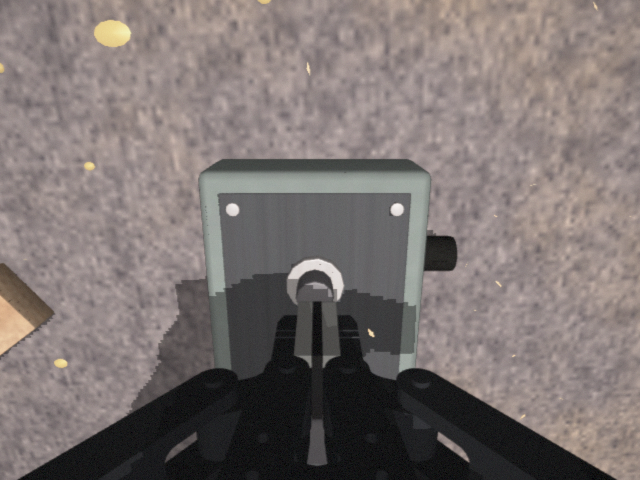

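```bash
python3 - <<'E'
from h import *
print(now()[0],ray("wrist",316,284,.063),ray("wrist",315,285,.045))
E
```

```text
[0.55340221 0.28718375 0.06959185] [0.55280569 0.29578278 0.063     ] [0.55177936 0.28708842 0.045     ]
```

Request:
send_rows --commands "0 0 0 0 0 5 -1; 0 0 0 0 0 10 -1; 0 0 0 0 0 15 -1; 0 0 0 0 0 18 -1; 0 0 0 0 0 21 -1; 0 0 0 0 0 24 -1; 0 0 0 0 0 24 -1; 0 0 0 0 0 24 -1"

```text
t: 14.55
position: [0.5527, 0.2887, 0.0462]
tool_rot: [3.14, -0.087, -0.001]
force: [-2.7, -2.3, 2.7]
gripper_width: 0.0
```

Request:
send_rows --commands "0 0 0 0 0 1 -1; 0 0 0 0 0 2 -1; 0 0 0 0 0 2 -1; 0 0 0 0 0 2 -1"

```text
t: 14.95
position: [0.5528, 0.2887, 0.0447]
tool_rot: [3.14, -0.088, -0.0]
force: [-3.6, -2.3, 7.3]
gripper_width: -0.006
```

Request:
send_rows --commands "0 0 0 0 0 1 -1; 0 0 0 0 0 1 -1; 0 0 0 0 0 1 -1; 0 0 0 0 0 -4 -1; 0 0 0 0 0 -10 -1; 0 0 0 0 0 -26 -1; 0 0 0 0 0 -70 -1; 0 0 0 0 0 -120 -1; 0 0 0 0 0 -170 -1; 0 0 0 0 0 -210 -1; 0 0 0 0 0 -210 -1; 0 0 0 0 0 -210 -1; 0 0 0 0 0 -210 -1"

```text
t: 16.25
position: [0.5525, 0.2885, 0.2522]
tool_rot: [3.139, -0.087, -0.003]
force: [0.6, 0.1, -0.6]
gripper_width: -0.001
```

```bash
python3 - <<'E'
from h import *
from cell import read_camera
import cv2
im=read_camera("scene")[:,:,::-1];cv2.imwrite("pics/s8.png",im)
p,R,o=now();print(p,o["force"])
B=np.array([.476,-.150,.115])
for th in(0,10,15):
    T=tgt(-3.2,th);z=T.as_matrix()[:,2];print(th,rel(B+z*.031,T),rel(B-z*.07,T))
E
```

```text
[0.55239283 0.28836082 0.25187964] [-0.00477257 -0.73231184 -0.21656749]
0 (array([0.11, 0.16, 0.02]), array([-51.4, 441.6, 168.8])) (array([0.11, 0.16, 0.02]), array([-51.7, 441.8,  67.8]))
10 (array([ 0.1 , 10.16,  0.03]), array([-46.1, 441.6, 168.4])) (array([ 0.1 , 10.16,  0.03]), array([-63.9, 441.8,  68.9]))
15 (array([ 0.1 , 15.16,  0.03]), array([-43.4, 441.6, 167.8])) (array([ 0.1 , 15.16,  0.03]), array([-69.8, 441.8,  70.3]))
```

View pics/s8.png

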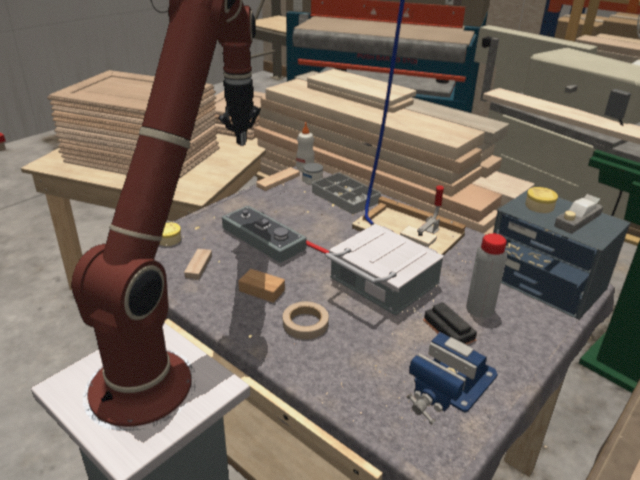

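Request:
send_rows --commands "0 0 0 -10 50 0 -1; 0 0 0 -25 100 0 -1; 0 0 0 -40 150 0 -1; 0 0 0 -55 195 0 0; 0 0 0 -65 240 0 0; 0 0 0 -70 285 0 0; 0 8 0 -70 330 0 0; 0 15.2 0 -70 370 10 0; 0 15.2 0 -70 410 30 0; 0 15.2 0 -70 442 45 0; 0 15.2 0 -70 442 60 0; 0 15.2 0 -70 442 60 0; 0 15.2 0 -70 442 60 0; 0 15.2 0 -70 442 60 0"

```text
t: 17.7
position: [0.4591, -0.1474, 0.1944]
tool_rot: [3.106, -0.083, 0.416]
force: [0.8, -1.2, -0.1]
gripper_width: 0.497
```

```bash
python3 - <<'E'
from h import *
from cell import read_camera
import cv2
p,R,o=now();print(p,o["q"],R.as_matrix().round(3))
im=read_camera("scene")[:,:,::-1];cv2.imwrite("pics/s9.png",cv2.resize(im[150:350,280:480],None,fx=3,fy=3,interpolation=cv2.INTER_CUBIC))
im=read_camera("wrist")[:,:,::-1];cv2.imwrite("pics/w9.png",im)
B=np.array([.476,-.150,.115]);T=tgt(-3.2,15);z=T.as_matrix()[:,2];print(rel(B+z*.031,T))
E
```

```text
[ 0.45912575 -0.14736487  0.19435165] [ 0.63222892  0.31315071 -0.41581808  2.12841     0.16202739  0.46817263
  0.06234922] [[ 0.963 -0.053  0.263]
 [-0.051 -0.999 -0.014]
 [ 0.263 -0.    -0.965]]
(array([-0.02, -0.28,  0.13]), array([ -4.8,   1.5, 112.3]))
```

View pics/s9.png

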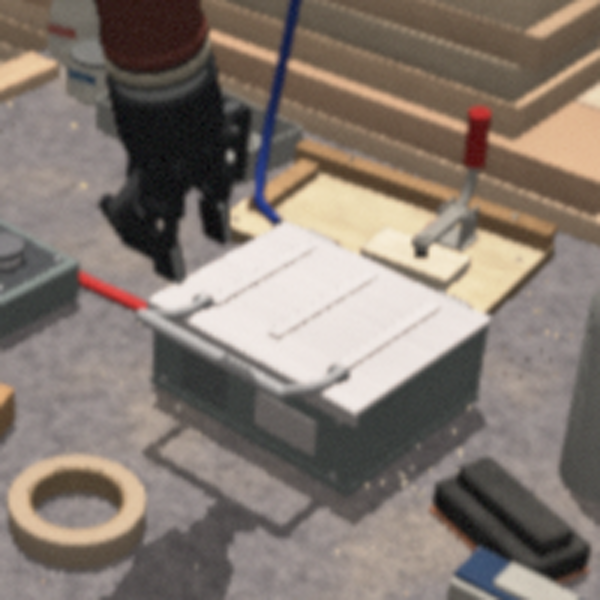

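View pics/w9.png

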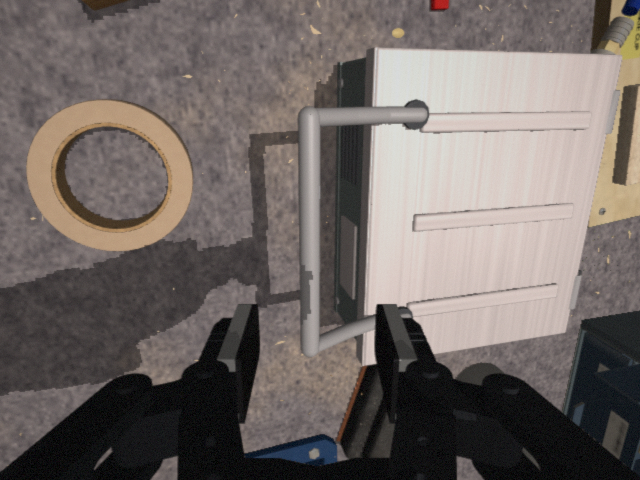

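```bash
python3 - <<'E'
from h import *
a=ray("wrist",310,115,.115);b=ray("wrist",311,348,.115);print(a,b,(a+b)/2,np.linalg.norm(a-b))
c=get_calibration("wrist");V=np.linalg.inv(c["view"]);p,R,o=now();print(R.inv().apply(V[:3,3]-p),(R.inv().as_matrix()@V[:3,:3]).round(3),c["K"])
E
```

```text
[ 0.48000272 -0.07697671  0.115     ] [ 0.47225207 -0.21808491  0.115     ] [ 0.4761274  -0.14753081  0.115     ] 0.1413209047628962
[-0.00068296 -0.08197079 -0.15441044] [[ 1.    -0.    -0.002]
 [ 0.001  0.949  0.315]
 [ 0.002 -0.315  0.949]] [[430.97678755   0.         316.73674924]
 [  0.         430.97678755 237.39742538]
 [  0.           0.           1.        ]]
```

Request:
send_rows --commands "0 0 0 -5 0 20 0; 0 0 0 -5 0 40 0; 0 0 0 -5 0 60 0; 0 0 0 -5 0 75 0; 0 0 0 -5 0 75 0; 0 0 0 -5 0 75 0; 0 0 0 -5 0 75 0"

```text
t: 18.5
position: [0.4739, -0.1492, 0.1213]
tool_rot: [3.105, -0.086, 0.417]
force: [-0.1, 0.1, 0.3]
gripper_width: 0.499
```

```bash
python3 - <<'E'
from h import *
from cell import read_camera
import cv2
p,R,o=now();print(p,o["q"],o["force"])
im=read_camera("scene")[:,:,::-1];cv2.imwrite("pics/s10.png",cv2.resize(im[170:310,290:430],None,fx=4,fy=4,interpolation=cv2.INTER_CUBIC))
im=read_camera("wrist")[:,:,::-1];cv2.imwrite("pics/w10.png",im)
B=np.array([.476,-.149,.115]);T=tgt(-3.2,15);z=T.as_matrix()[:,2];print(rel(B+z*.031,T))
E
```

```text
[ 0.47391745 -0.14922097  0.12132265] [ 0.51187786  0.45258666 -0.28895109  2.1875138   0.27026093  0.26433707
 -0.04018248] [-0.08115164  0.10133644  0.32372343]
(array([ 0.03, -0.31,  0.02]), array([ 0.3, -0.6, 37.6]))
```

View pics/s10.png

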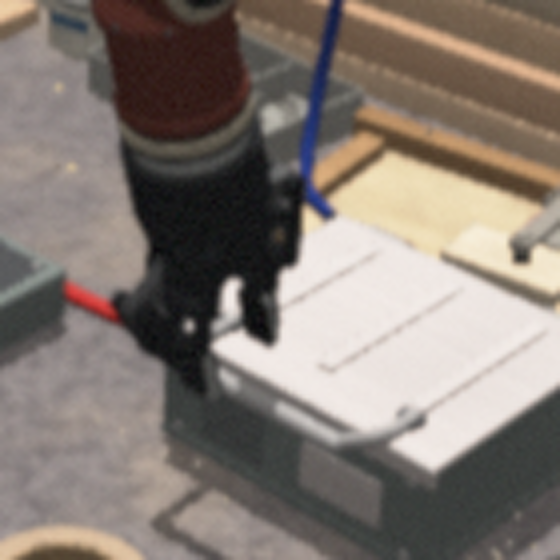

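View pics/w10.png

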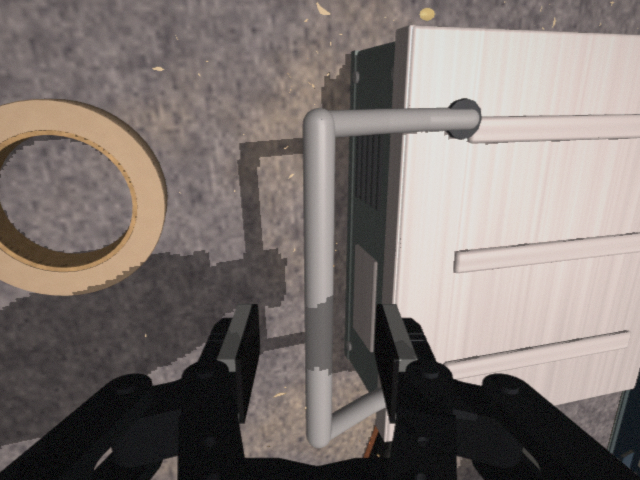

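Request:
send_rows --commands "0 0 0 0 0 12 0; 0 0 0 0 0 24 0; 0 0 0 0 0 34 0; 0 0 0 0 0 36 0; 0 0 0 0 0 36 0; 0 0 0 0 0 36 0"

```text
t: 19.2
position: [0.4829, -0.1498, 0.0859]
tool_rot: [3.105, -0.086, 0.415]
force: [0.0, 0.5, 1.1]
gripper_width: 0.501
```

```bash
python3 - <<'E'
from h import *
from cell import read_camera
import cv2
p,R,o=now();print(p,o["q"],o["force"])
im=read_camera("scene")[:,:,::-1];cv2.imwrite("pics/s11.png",cv2.resize(im[170:310,290:430],None,fx=4,fy=4,interpolation=cv2.INTER_CUBIC))
im=read_camera("wrist")[:,:,::-1];cv2.imwrite("pics/w11.png",im)
E
```

```text
[ 0.48291013 -0.14982563  0.08586734] [ 0.45054352  0.52727983 -0.21703901  2.19913083  0.30153621  0.17266188
 -0.06982237] [0.03694568 0.5099534  1.10997756]
```

View pics/s11.png

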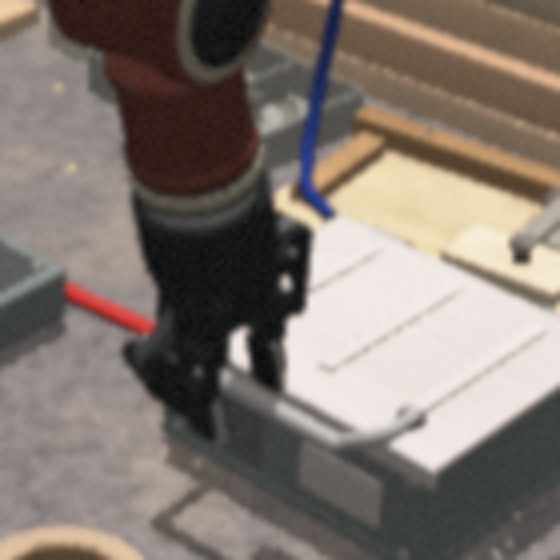

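View pics/w11.png

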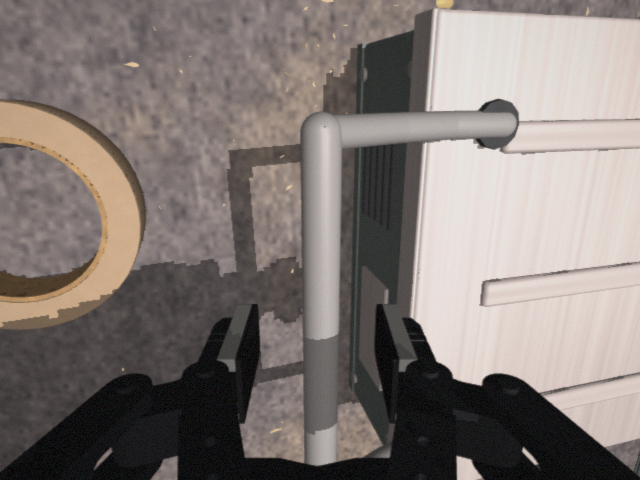

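Request:
send_rows --commands "0 0 0 0 0 0 -1; 0 0 0 0 0 0 -1; 0 0 0 0 0 0 -1; 0 0 0 0 0 0 -1; 0 0 0 0 0 0 -1; 0 0 0 0 0 0 -1; 0 0 0 0 0 0 -1; 0 0 0 0 0 0 -1"

```text
t: 20.1
position: [0.4841, -0.1499, 0.086]
tool_rot: [3.105, -0.086, 0.419]
force: [3.6, -0.1, 1.4]
gripper_width: 0.116
```

```bash
python3 - <<'E'
from h import *
from cell import read_camera
import cv2
p,R,o=now();print(p,o["q"],o["force"],o["gripper_width"]*85)
im=read_camera("scene")[:,:,::-1];cv2.imwrite("pics/s12.png",cv2.resize(im[170:310,290:430],None,fx=4,fy=4,interpolation=cv2.INTER_CUBIC))
im=read_camera("wrist")[:,:,::-1];cv2.imwrite("pics/w12.png",im)
E
```

```text
[ 0.48413387 -0.14994264  0.0860383 ] [ 0.45015821  0.52778494 -0.21685307  2.19785255  0.30172647  0.17108852
 -0.06994952] [ 3.59369717 -0.11955232  1.41451934] 9.855908966141495
```

View pics/s12.png

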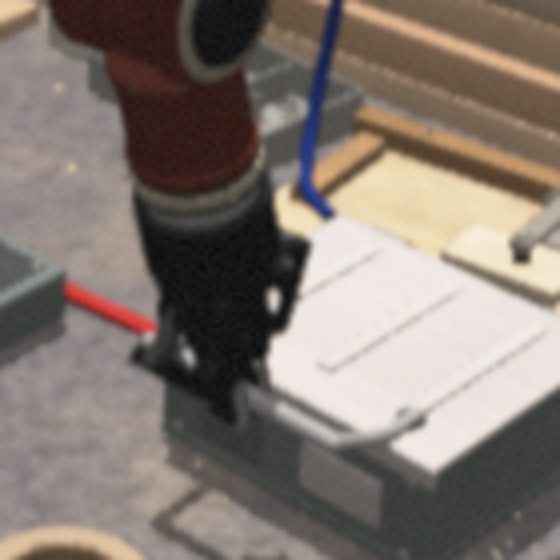

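View pics/w12.png

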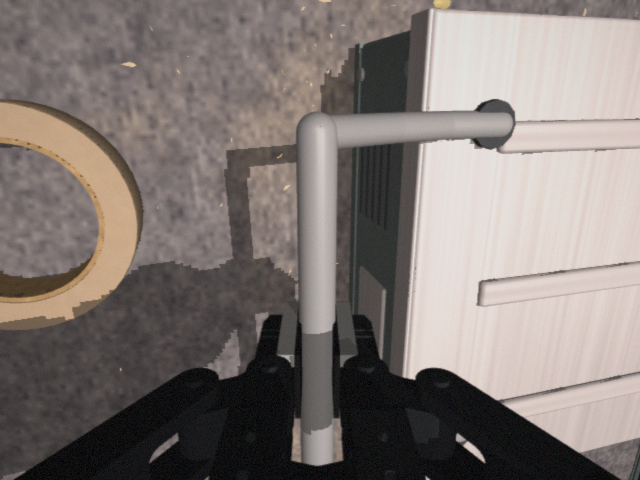

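```bash
cat > arc.py <<'E'
from h import *
import sys
H=np.array([.703,-.162,.088]);y=np.radians(-3.2);ax=np.array([-np.sin(y),np.cos(y),0])
# rotation lifting front (-x): about +y axis, -x -> +z
def rows(p0,R0,phis):
    for f in phis:
        Q=Rn.from_rotvec(ax*np.radians(f));w,d=rel(H+Q.apply(p0-H),Q*R0,p0,R0);print(f,*w,*d)
E
python3 - <<'E'
from arc import *
p,R,o=now();rows(np.array([.4832,-.1499,.086]),R,[2,4,6,8,10,12,14,16,18,20])
E
```

```text
2 0.0 -2.0 -0.0 2.1 0.0 -7.4
4 0.0 -4.0 -0.0 4.5 0.0 -14.7
6 0.0 -6.0 -0.0 7.1 0.0 -21.9
8 0.0 -8.0 -0.0 9.9 0.0 -29.1
10 0.0 -10.0 -0.0 13.0 0.0 -36.1
12 0.0 -12.0 -0.0 16.4 0.0 -43.0
14 0.0 -14.0 -0.0 20.0 0.0 -49.8
16 0.01 -16.0 -0.0 23.8 0.0 -56.5
18 0.01 -18.0 -0.0 27.8 0.0 -63.0
20 0.01 -20.0 -0.0 32.1 0.0 -69.4
```

Request:
send_rows --commands "0 -1 0 1 0 -3.7 -1; 0 -2 0 2.1 0 -7.4 -1; 0 -4 0 4.5 0 -14.7 -1; 0 -6 0 7.1 0 -21.9 -1; 0 -8 0 9.9 0 -29.1 -1; 0 -10 0 13 0 -36.1 -1; 0 -12 0 16.4 0 -43 -1; 0 -14 0 20 0 -49.8 -1; 0 -16 0 23.8 0 -56.5 -1; 0 -18 0 27.8 0 -63 -1; 0 -20 0 32.1 0 -69.4 -1; 0 -20 0 32.1 0 -69.4 -1; 0 -20 0 32.1 0 -69.4 -1; 0 -20 0 32.1 0 -69.4 -1"

```text
t: 21.6
position: [0.4957, -0.1505, 0.1594]
tool_rot: [-3.135, 0.087, 0.129]
force: [7.8, -0.8, -7.0]
gripper_width: 0.116
```

```bash
python3 - <<'E'
from arc import *
from cell import read_camera
import cv2
im=read_camera("scene")[:,:,::-1];cv2.imwrite("pics/s13.png",cv2.resize(im[130:330,260:460],None,fx=3,fy=3,interpolation=cv2.INTER_CUBIC))
p,R,o=now();print(p,o["q"],o["force"],R.as_matrix()[:,2])
p0=np.array([.4832,-.1499,.086]);print(H+Rn.from_rotvec(ax*np.radians(20)).apply(p0-H))
rows(p0:=H+Rn.from_rotvec(ax*np.radians(20)).apply(p0-H),R,[2,4,7,10,13,16,19,21,23,24,25])
E
```

```text
[ 0.49566626 -0.15055736  0.15940249] [ 0.44554987  0.53619158 -0.30563325  1.80443861  0.2069855   0.91499279
 -0.01533675] [ 6.55639265 -0.16728831 -9.03072388] [-0.08220339  0.00505454 -0.99660276]
[ 0.49577195 -0.15060288  0.16141044]
2 0.0 -2.0 0.0 2.1 -0.0 -7.4
4 0.0 -4.0 0.0 4.4 -0.0 -14.7
7 0.0 -7.0 0.0 8.4 -0.0 -25.5
10 0.0 -10.0 0.0 13.0 -0.0 -36.1
13 0.0 -13.0 0.01 18.1 -0.0 -46.5
16 0.01 -16.0 0.01 23.7 -0.0 -56.5
19 0.01 -19.0 0.01 29.9 -0.0 -66.3
21 0.01 -21.0 0.01 34.2 -0.0 -72.6
23 0.01 -23.0 0.01 38.8 -0.0 -78.7
24 0.01 -24.0 0.01 41.2 -0.0 -81.7
25 0.01 -25.0 0.01 43.6 -0.0 -84.7
```

View pics/s13.png

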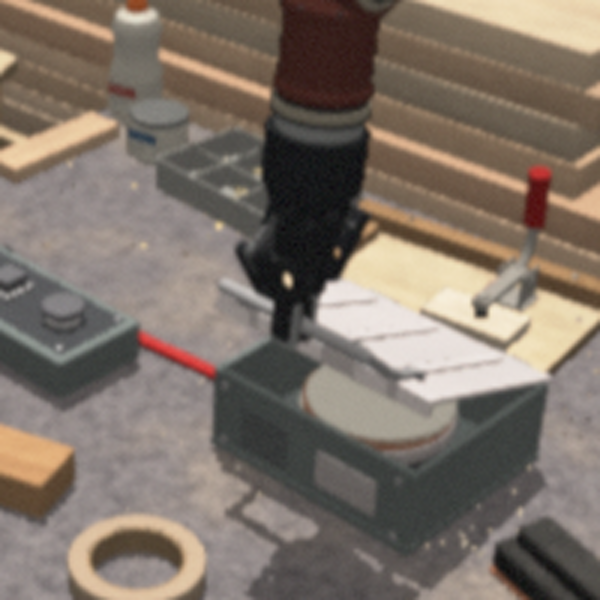

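Request:
send_rows --commands "0 -2 0 2.1 0 -7.4 -1; 0 -4 0 4.4 0 -14.7 -1; 0 -7 0 8.4 0 -25.5 -1; 0 -10 0 13 0 -36.1 -1; 0 -13 0 18.1 0 -46.5 -1; 0 -16 0 23.7 0 -56.5 -1; 0 -19 0 29.9 0 -66.3 -1; 0 -21 0 34.2 0 -72.6 -1; 0 -23 0 38.8 0 -78.7 -1; 0 -24 0 41.2 0 -81.7 -1; 0 -25 0 43.6 0 -84.7 -1; 0 -25 0 43.6 0 -84.7 -1; 0 -25 0 43.6 0 -84.7 -1; 0 -25 0 43.6 0 -84.7 -1"

```text
t: 23.05
position: [0.545, -0.1532, 0.2406]
tool_rot: [-3.02, 0.084, 0.807]
force: [0.9, -0.2, -7.1]
gripper_width: 0.123
```

```bash
python3 - <<'E'
from arc import *
from cell import read_camera
import cv2
im=read_camera("scene")[:,:,::-1];cv2.imwrite("pics/s14.png",cv2.resize(im[100:300,260:460],None,fx=3,fy=3,interpolation=cv2.INTER_CUBIC))
im=read_camera("wrist")[:,:,::-1];cv2.imwrite("pics/w14.png",im)
im=read_camera("top")[:,:,::-1];cv2.imwrite("pics/t14.png",cv2.resize(im[150:280,320:450],None,fx=5,fy=5,interpolation=cv2.INTER_CUBIC))
p,R,o=now();z=R.as_matrix()[:,2];print(p,o["q"],o["force"],o["gripper_width"],"tilt",np.degrees(np.arctan2(z[0],-z[2])))
f=np.array([np.cos(y),np.sin(y),0])
for g in(.027,.031,.035):
    b=p-z*g-H;print(g,np.degrees(np.arctan2(b[2],-b@f))-6.77,np.hypot(b@f,b[2]))
E
```

```text
[ 0.54574533 -0.15331243  0.24114204] [ 0.32122609  0.7657228  -0.26241858  1.19478793  0.19566085  1.72505052
  0.00401259] [ 1.72034348 -0.0924037  -6.49816648] 0.11716876530773802 tilt -29.768009468421155
0.027 44.01708994565092 0.2278906002851583
0.031 44.95014272498648 0.229353195523453
0.035 45.871130047323106 0.23087583436766224
```

View pics/s14.png

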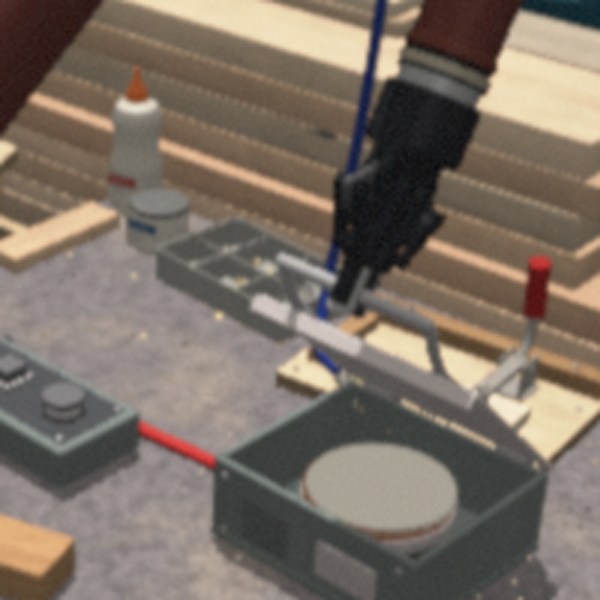

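View pics/w14.png

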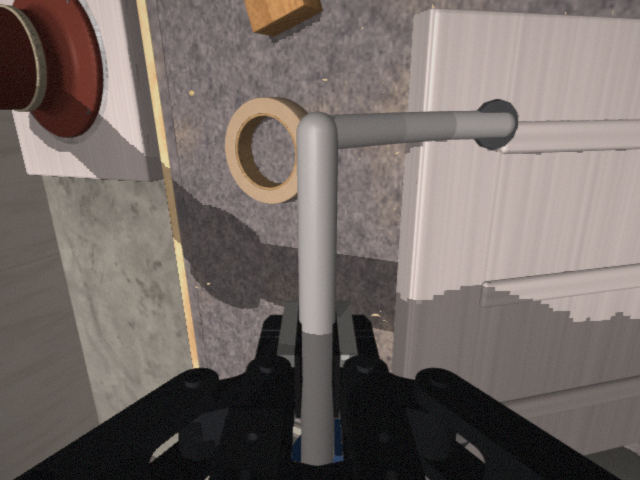

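View pics/t14.png

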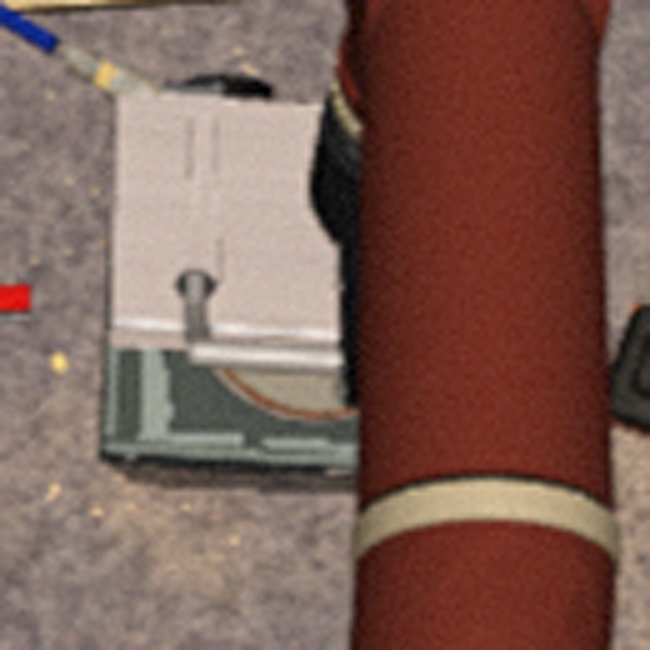

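Request:
send_rows --commands "0 0 0 0 0 0 -1; 0 0 0 0 0 0 -1; 0 0 0 0 0 0 -1; 0 0 0 0 0 0 -1; 0 0 0 0 0 0 -1; 0 0 0 0 0 0 -1"

```text
t: 23.8
position: [0.5462, -0.1533, 0.2415]
tool_rot: [-3.021, 0.084, 0.803]
force: [2.7, 0.2, -8.2]
gripper_width: 0.118
```

```bash
python3 - <<'E'
from arc import *
from cell import order
p,R,o=now();z=R.as_matrix()[:,2];f=np.array([np.cos(y),np.sin(y),0]);b=p-z*.031-H
print(p,o["force"],o["gripper_width"],np.degrees(np.arctan2(z@f,-z[2])),np.degrees(np.arctan2(b[2],-b@f))-6.77,np.abs(o["joint_velocities"]).max())
R0=Rn.from_rotvec([3.105,-.086,.419]);print(np.degrees((R*R0.inv()).magnitude()))
print(order.close_job())
E
```

```text
[ 0.54617176 -0.153314    0.24148649] [ 2.68067958  0.22606198 -8.21630309] 0.11774651542731221 -29.774541029640204 45.085316780257145 0.0010816395731211854
45.14488075656042
the job is handed in; nothing more can be done
None
```

I pressed the wide, square and small keys in that order with the guard shut. I then lifted the guard by its bar to about 45° and handed the job in at 23.8 s, still holding it.

- **Keys:** each was pressed about 6 mm, until the force rose to 7–10 N against the 4.5 N needed, so I take all three as fully home. Pictures showed the wide and square keys back up before the next press. All three were up in the picture after the last press.
- **Guard:** just before handing in, the guard angle came out as 45.1° from both the bar's position and the tool's turn. The gripper stood at about 10 mm by its reading, on the 12 mm bar. The arm was at rest with about 8 N at the wrist.
- **Other things on the bench:** I touched none of them as far as the pictures show, but I made no separate check of each one.
- **A disagreement:** the closed fingertips first touched the wide key about 12 mm behind the reported TCP, not 25 mm ahead of it as stated. The scene pictures and the level of the home stop on the other two keys agreed with this. I pressed by feel and set the grasp depth from that contact.

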